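# Run the crack-test probe along the cover weld

### The arm

A 6-joint arm with a two-finger parallel gripper is mounted at the origin on the work surface. World frame = base frame: x ahead of the robot, y to its left, z up, the work surface at z = 0. Lengths are in m, angles in rad, forces in N, time in s.
With the tool pointing down it reaches from about 0.35 to 0.775 m from the base axis. Payload 7.3 kg.
Tool frame: the origin (TCP) lies midway between the tips of the shut fingers; the grasp point (between the pads) lies 19 mm behind it; z points along the fingers, y is the line along which they close (so a half turn about z gives the same grasp; the last joint's range is limited). The gripper opens to 92 mm and grips with 3 to 60 N. Pads are 19 mm wide; open, the fingers measure 130 mm over their backs; the gripper's body (75 mm by 190 mm) begins 47 mm behind the grasp point.
Start: joints at [0.967, 0.342, 1.524, -0, 1.275, -0.146], TCP at [0.232, 0.471, 0.227] pointing down, gripper open.
Joint ranges: [-2.53, 2.53], [-0.77, 2.02], [0.04, 2.7], [-1, 4.14], [0.28, 2.66], [-3.11, 3.11]. Speed limits (rad/s): [2.57, 2.57, 3.14, 3.14, 3.14, 3.14].

### API

Orientations are given as a rotation vector (axis times angle).
In Python, from workcell import state, read_camera, camera_params, job gives the robot as it stands. The module is installed in compiled form; this text tells all that it offers.
- The arm moves only by the tool move_arm, never from a script. Its argument "commands" is a list of rows, each an object of numbers: "dx", "dy", "dz": the shift along the tool's x, y, z in cm; "yaw": the turn about the tool's z in degrees. A call has 1 to 10 rows; each row is the pose to reach, as a shift and turn from the pose commanded when the call began, along the tool's axes at that moment; what a row does not reach only later rows make up. A row lasts 1/12 s, in which the tool goes at most 41.7 mm and 7.16 degrees, less where a joint would pass 70% of its speed; a pose out of reach is approached as far as the arm can. A call with a gripper value outside its range is refused whole. "hand" is the closure, from 0 (fully open) to 1 (shut), set as the call begins (left out, the last holds). The fingers move at their own pace and stop on an object; "grip_force" is the grip in N (left out, the last holds). Time passes only in rows, so rows that repeat a pose let the fingers close. It gives the time, the measured TCP pose, the force, the opening and the grip force at its end, in the units of the state.
- state(): the state, without advancing time (a new reading comes with each control period).
- read_camera(name): name is "scene" or "top"; returns the picture (384x512x3 uint8, red, green, blue); there is no depth.
- camera_params(name): a dict with "vfov" (degrees; the focal length in pixels is half the picture's height over the tangent of half this angle, whatever the lens; pixels are square), "cx", "cy" (the principal point, pixels), "view" (4x4, takes a point from world to camera coordinates). Camera axes: x right, y down, z forward; pixel columns grow to the right and rows downward; lengths in m; the calibration is good to about 2 mm. A picture is of the moment at which its call begins. camera_params takes no time and is no camera call.
- job.sign_off(): hands the job in; it is judged then, once.
The state is a dict: "clock": time; "joint_pos": joint angles; "qvel": joint speeds; "joint_efforts": joint torques, N m; "position": TCP position; "orientation": TCP orientation; "ft_force": force on the tool from outside, world axes, zero at the start; "torque": the same for the moment, N m; "grip_width": finger opening in m; "finger_force": force on a finger pad.
Only numpy, scipy, OpenCV 4.12 (cv2) and the standard library are available. Lean on these libraries where they do the work, as an engineer would, in place of code of your own. Each camera call takes 0.05 s, during which the arm holds its last target. There are 200 camera calls.

### The job

Take the probe from its forked stand and run its spring tip slowly (about 3 cm a second) along the weld seam at the foot of the grey cover's edge, from the square block round the corner to the round stud, tip lightly pressed on the base plate close beside the bead all the way, never pushed in to its stop. Then hang the probe back in the fork by its collar, upright and at rest. Leave the other tools where they are.

Things in the scene. Friction and masses are not known exactly. Their poses are not given: they have to be found in the camera images.
- probe: Round crack-test probe, 183 mm long, hanging upright in the fork. Origin on its axis at the underside of its steel collar, z up to the handle. Collar 48 mm across, z 0 to 8 mm; black handle 24 mm across, z 8 to 85 mm (grip here from above); shaft 16 mm across down to z -75 mm; brass spring tip 7 mm across, down to z -97.5 mm when free. About 0.25 kg.
- probe_tip (a point): Lowest point of the brass spring tip, on the probe's axis, 97.5 mm below the probe's origin when not pressed; it rises in the probe as it is pressed
- tip_part (a joint): How far the spring tip is pushed into the probe, m: 0 free, 0.014 on its stop. Spring about 1 N at first touch, 4.5 N at the stop; about 0.006 is a good working press
- stand: Forked steel stand fixed to the bench. Origin at bench height below the hanging place; fork opens to its -x. Two level prongs along x (x -35 to 25 mm, each 18 mm wide, gap 28 mm, tops at z 140 mm), closed by a post beyond x 25 mm. The probe hangs with its shaft in the gap at x 0, y 0, collar on the prong tops: probe origin at z 140 mm.
- weldment: Steel base plate 216 x 230 x 12 mm fixed on the bench, with a grey 12 mm cover plate welded on top (x -50 to 80, y -85 to 40 mm; its -x +y corner rounded, radius 35 mm), carrying a pipe stub 26 mm high. Origin at bench height under the plate's centre. Weld: thin dark bead along the cover's -x edge, rounded corner and +y edge, 223 mm long.
- hammer: Bystander: hammer lying on the bench; origin under the tool
- wrench: Bystander: steel wrench lying on the bench; origin under the tool
- spray_can: Bystander: closed squat can, 70 mm across, 100 mm high, standing; origin at its foot
- seam0 (a point): Seam point 0 of 0 to 9 in order, start of the seam, 27 mm from the middle of the square block (22 mm wide, 18 mm high): on the base plate's top, 5 mm out from the cover's edge
- seam1 (a point): Seam point 1 of 0 to 9 in order, on the straight -x side: on the base plate's top, 5 mm out from the cover's edge
- seam2 (a point): Seam point 2 of 0 to 9 in order, on the straight -x side: on the base plate's top, 5 mm out from the cover's edge
- seam3 (a point): Seam point 3 of 0 to 9 in order, on the straight -x side: on the base plate's top, 5 mm out from the cover's edge
- seam4 (a point): Seam point 4 of 0 to 9 in order, on the rounded corner: on the base plate's top, 5 mm out from the cover's edge
- seam5 (a point): Seam point 5 of 0 to 9 in order, on the rounded corner: on the base plate's top, 5 mm out from the cover's edge
- seam6 (a point): Seam point 6 of 0 to 9 in order, on the straight +y side: on the base plate's top, 5 mm out from the cover's edge
- seam7 (a point): Seam point 7 of 0 to 9 in order, on the straight +y side: on the base plate's top, 5 mm out from the cover's edge
- seam8 (a point): Seam point 8 of 0 to 9 in order, on the straight +y side: on the base plate's top, 5 mm out from the cover's edge
- seam9 (a point): Seam point 9 of 0 to 9 in order, end of the seam, 28 mm from the middle of the round stud (18 mm across, 25 mm high): on the base plate's top, 5 mm out from the cover's edge
There are look-alikes about, which are no part of the job. Leave any orange or red look-alike of the probe alone.

How it is judged:
By the outcome, as a careful person would: the job done as asked, in the order asked, and still so for the second after the job is handed in, with the robot touching nothing.
It also fails if it takes over 67 s, if anything falls off the work surface, if the arm or the gripper's body presses on something with over 40 N, if the wrist force passes 120 N, or if a joint passes its speed limit or range.

## Working session

There is one attempt and no reset: what is moved stays moved. The work goes in short steps, Python scripts to look and compute and a tool call to move; the robot and the scene stay as the last step left them, time stands still between calls to the robot, and variables do not carry over. Pictures are saved under pics/ and viewed, at most 13 in all, crops included, and the job is handed in when it is done.

Besides the shell and the picture viewer there is one more tool, called after "Emit:" as name(argument=value, ...) on one line, values as JSON. move_arm: Moves the arm, as the interface text tells. Its arguments: {"type":"object","properties":{"commands":{"type":"array","items":{"type":"object","properties":{"dx":{"type":"number"},"dy":{"type":"number"},"dz":{"type":"number"},"yaw":{"type":"number"}}}},"hand":{"type":"number"},"grip_force":{"type":"number"}},"required":["commands"]}

```bash
mkdir -p pics
python3 - <<'E'
from workcell import *
import cv2,numpy as np
np.set_printoptions(precision=4,suppress=True)
for n in("scene","top"):
    im=read_camera(n); cv2.imwrite(f"pics/{n}0.png",im[:,:,::-1]); cv2.imwrite(f"pics/{n}0b.png",cv2.resize(im[:,:,::-1],(800,600),interpolation=cv2.INTER_CUBIC))
    print(n,camera_params(n))
print(state())
E
```

```text
scene {'vfov': 47.106600601654364, 'cx': 261.0099734227374, 'cy': 198.86885338432396, 'view': array([[-0.8121,  0.5835,  0.0058,  0.4931],
       [ 0.3628,  0.5127, -0.7782, -0.1378],
       [-0.457 , -0.6298, -0.628 ,  1.7148],
       [ 0.    ,  0.    ,  0.    ,  1.    ]])}
top {'vfov': 52.59932367173623, 'cx': 253.71331630469416, 'cy': 190.92497797019882, 'view': array([[ 0.0068, -1.    ,  0.0055, -0.0189],
       [-0.9979, -0.0072, -0.0637,  0.6188],
       [ 0.0638, -0.0051, -0.998 ,  1.4515],
       [ 0.    ,  0.    ,  0.    ,  1.    ]])}
{'clock': 0.1, 'joint_pos': array([ 0.967 ,  0.3427,  1.5249,  0.    ,  1.2754, -0.146 ]), 'qvel': array([ 0.0009, -0.0018, -0.0018,  0.0023, -0.0004, -0.0016]), 'joint_efforts': array([  0.0024, -43.2002, -24.4696,   0.072 ,   0.0525,  -0.    ]), 'position': array([0.2318, 0.4707, 0.2261]), 'orientation': array([-0.7127, -3.0592,  0.002 ]), 'ft_force': array([-0.1447, -1.0968, -0.8625]), 'torque': array([0.0115, 0.0165, 0.0133]), 'finger_force': 0.0, 'grip_width': 0.0919338549794674}
```

View pics/scene0b.png

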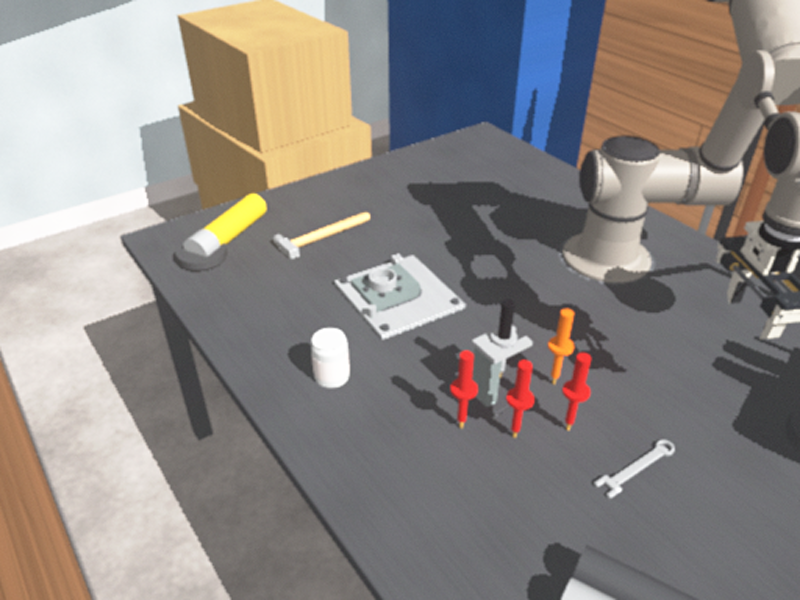

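View pics/top0b.png

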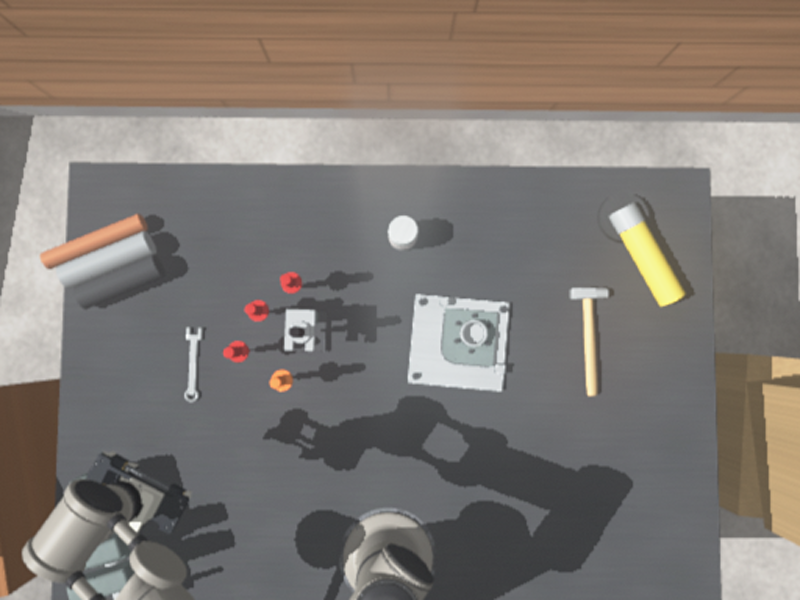

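The black-handled probe sits in the grey fork, at scene (506,320) and top (300,330). The red and orange look-alikes stand around it on the bench: scene (465,390), (522,398), (577,390) red and (562,345) orange. Only the black one hangs in the fork, so it fits the description. I'll confirm that in crops.

Run:
```python
import cv2,numpy as np
t=cv2.imread("pics/top0.png");s=cv2.imread("pics/scene0.png")
def c(im,x,y,w,h,k):
    o=cv2.resize(im[y:y+h,x:x+w],None,fx=k,fy=k,interpolation=cv2.INTER_CUBIC)
    for i in range(0,w,10):
        cv2.line(o,(i*k,0),(i*k,6),(0,255,255),1); cv2.putText(o,str(x+i),(i*k,16),0,.35,(0,255,255),1)
    for i in range(0,h,10):
        cv2.line(o,(0,i*k),(6,i*k),(0,255,255),1); cv2.putText(o,str(y+i),(8,i*k+4),0,.35,(0,255,255),1)
    return o
cv2.imwrite("pics/c_top_w.png",c(t,256,182,76,74,8))
cv2.imwrite("pics/c_stand.png",np.hstack([c(t,170,185,50,75,8),c(s,295,185,50,75,8)]))
```

```text
(no output)
```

View pics/c_top_w.png

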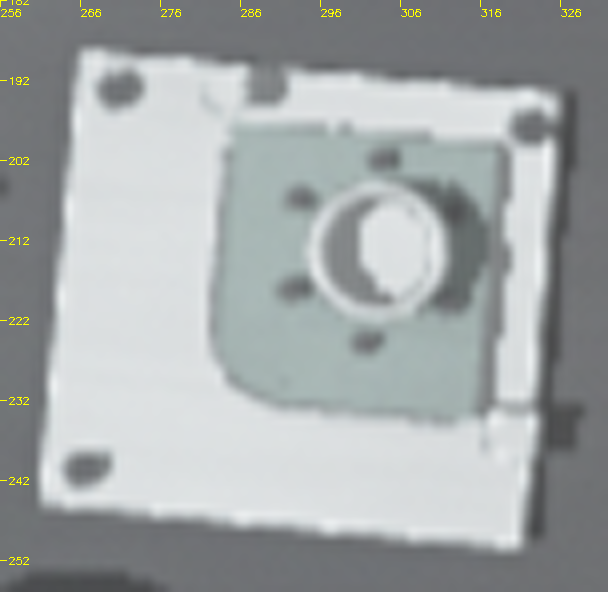

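View pics/c_stand.png

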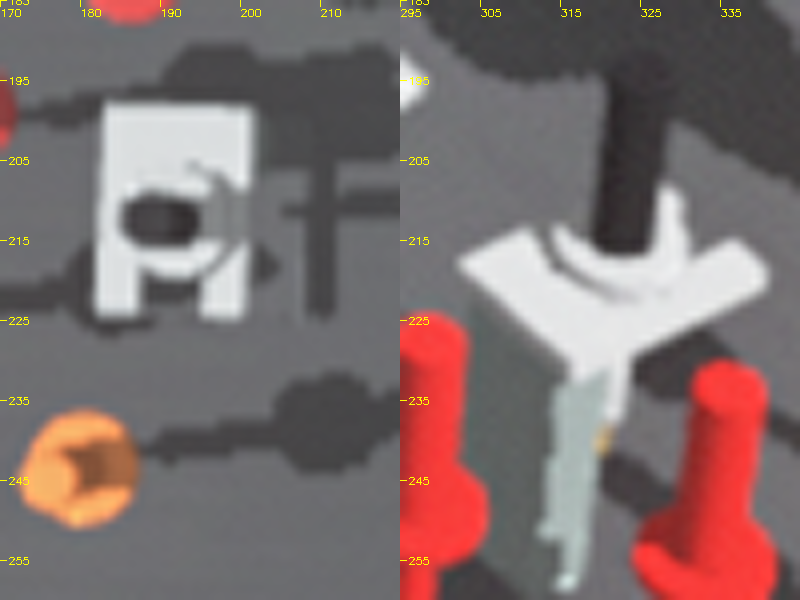

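Crops:
- **Top (left part):** the black probe hangs in the grey fork, collar on the prongs. The fork opens downward in the picture, which is world -x. Fork top corners are about (182.4,197.4), (201.3,197.6), (200.2,224.4) and (181.4,224).
- **Weldment:** plate corners are about (265.6,187.6), (325.8,193.1), (320.8,250.2) and (260.6,244.4). The rounded corner is at lower left, the block at (319,236), the stud near (284,193).

Next I fit the poses.

```bash
cat > h.py <<'E'
import numpy as np
from workcell import *
from scipy.optimize import least_squares
np.set_printoptions(precision=4,suppress=True)
def proj(n,P):
    p=camera_params(n);f=192/np.tan(np.radians(p["vfov"]/2));P=np.atleast_2d(P)
    c=P@p["view"][:3,:3].T+p["view"][:3,3]
    return c[:,:2]/c[:,2:]*f+[p["cx"],p["cy"]]
def place(q,L):
    L=np.atleast_2d(L).astype(float);c,s=np.cos(q[2]),np.sin(q[2])
    return np.c_[L[:,0]*c-L[:,1]*s+q[0],L[:,0]*s+L[:,1]*c+q[1],L[:,2]]
def seam():
    r=40; pts=[]
    # straight -x side: from block (-y end) to corner centre (-15,5), then +y side
    return r
E
cat > fit.py <<'E'
from h import *; import cv2
crop=lambda a,x,y:(np.array(a,float)+.5)/8-.5+[x,y]
W=crop([(80,48),(562,92),(522,549),(40,503)],256,182)
L=np.array([(108,115,12),(108,-115,12),(-108,-115,12),(-108,115,12)])/1e3
s=cv2.imread("pics/scene0.png");g=cv2.cvtColor(s,6)
# refine plate corners, top
gt=cv2.cvtColor(cv2.imread("pics/top0.png"),6)
r=lambda q:(proj("top",place(q,L))-W).ravel()
f=least_squares(r,[.6,-.15,0]);q=f.x;print("weld top",q,"res",f.fun)
# scene seen corners, refined from the predicted
S=proj("scene",place(q,L)).astype(np.float32);print("scene pred",S)
R=cv2.cornerSubPix(g,S.reshape(-1,1,2).copy(),(3,3),(-1,-1),(3,50,.01)).reshape(-1,2);print("scene subpix",R)
T=cv2.cornerSubPix(gt,W.astype(np.float32).reshape(-1,1,2).copy(),(3,3),(-1,-1),(3,50,.01)).reshape(-1,2);print("top subpix",T-W)
f=least_squares(lambda q:np.r_[(proj("top",place(q,L))-W).ravel(),(proj("scene",place(q,L))-R).ravel()],q,loss="soft_l1");print("both",f.x,f.fun)
# stand: x,y,yaw,back
F=crop([(103,103),(254,105),(245,319),(95,315)],170,185)
G=crop([(59,262),(175,362),(368,285)],295,185)
def res(p,top=True,sc=True):
    b=p[3];a=[]
    if top:a.append(proj("top",place(p,np.array([(b,.032,.14),(b,-.032,.14),(-.035,-.032,.14),(-.035,.032,.14)])))-F)
    if sc:a.append(proj("scene",place(p,np.array([(b,-.032,.14),(b,.032,.14),(-.035,.032,.14)])))-G)
    return np.vstack(a).ravel()
for k in ((1,0),(0,1),(1,1)):
    f=least_squares(lambda p:res(p,*k),[.65,.25,0,.05]);print("stand",k,f.x,f.fun)
p=f.x
print("handle top pred",proj("top",place(p,[0,0,.225])),proj("scene",place(p,[0,0,.225])),proj("top",place(p,[0,0,.148])),proj("scene",place(p,[0,0,.148])))
E
python3 fit.py
```

```text
weld top [ 0.5151 -0.1651 -0.0867] res [ 0.046   0.0006 -0.0986  0.1463  0.2367 -0.0962 -0.1846 -0.0493]
scene pred [[244.2033 214.5172]
 [213.6364 178.8961]
 [264.2769 162.1263]
 [298.1652 194.08  ]]
scene subpix [[244.4174 216.6591]
 [213.5719 178.4733]
 [263.7411 162.5998]
 [298.1283 195.086 ]]
top subpix [[ 0.6266  0.0458]
 [ 0.      0.    ]
 [-0.106  -0.1338]
 [ 0.413  -0.3393]]
both [ 0.5157 -0.1644 -0.0862] [-0.1445 -0.163  -0.2884 -0.0436  0.0701 -0.2871 -0.3519 -0.2134 -0.2462
 -1.9529 -0.0034  0.5857  0.482  -0.3386  0.0173 -0.8518]
stand (1, 0) [ 0.5295  0.2017 -0.0196  0.0571] [ 0.1706 -0.1218 -0.2584  0.1193 -0.0678 -0.004   0.1551  0.0076]
stand (0, 1) [ 0.5365  0.2051 -0.0764  0.0505] [ 0.5763 -0.1213 -0.3665  0.5675 -0.1959 -0.4473]
stand (1, 1) [ 0.5318  0.2027 -0.0396  0.0549] [ 0.215  -0.2865 -0.2312  0.3236 -0.5387 -0.4718 -0.2966 -0.8325  0.1418
 -0.1528 -0.1388  0.2236  0.437  -1.9513]
handle top pred [[186.8903 213.2444]] [[327.2048 192.9997]] [[190.6083 213.3873]] [[324.4898 214.3199]]
```

Run:
```python
from h import *
import cv2
t=cv2.imread("pics/top0.png");s=cv2.imread("pics/scene0.png")
gt=t.max(2);gs=s.max(2)
print(gt[207:218,182:198]);print(gs[190:216,316:334:1][::3])
def r(q,k):
    a=[]
    if k!=2:
        a+=list(proj("top",[*q,.225])[0]-[188.2,212.1])+list(proj("top",[*q,.148])[0]-[191.1,212.1])
    if k!=1:a+=[proj("scene",[*q,.225])[0,0]-324.6,proj("scene",[*q,.148])[0,0]-322.6]
    return a
for k in (1,3):
    f=least_squares(r,[.53,.2],args=(k,));print(k,f.x,f.fun)
```

```text
[[164 219 225 225 225 218 220 221 221 221 221 221 220 202 166 144]
 [163 219 225 225 235 207 185 183 197 203 220 223 223 221 171 135]
 [165 220 225 202 194 143 113 112 129 136 158 171 182 181 149 133]
 [179 221 210 146  99  76  74  74  74  67  71  83 110 131 134 134]
 [187 222 201 121  73  70  72  73  73  62  54  55  76 124 134 134]
 [189 222 192 115  74  73  73  75  74  65  58  55  65 124 135 135]
 [188 221 197 120  73  72  73  75  74  63  57  55  70 123 135 135]
 [184 221 219 164 104  75  73  72  68  59  55  60 101 134 143 141]
 [197 223 227 220 175 122 104 100  95  92  92 110 179 199 200 177]
 [209 225 226 228 220 199 194 193 192 191 192 197 223 229 228 181]
 [210 225 224 225 225 218 223 227 228 227 227 226 226 227 202 159]]
[[ 68  67  66  67  72  65  69  68  66  68  66  68  65  67  67  68  69  64]
 [ 70  67  72  68  64  61  57  58  63  61  59  62  61  64  68  70  68  67]
 [121 120 119 120  96  52  48  52  56  61  59  59  58  61  68  66  70  69]
 [118 116 116 113  87  49  49  51  51  54  58  57  64  68  70  69  70  67]
 [116 119 119 105  71  48  45  54  54  56  55  61  93 115 122 118 108  89]
 [119 119 120  99  55  42  49  56  57  56  58  66  96 117 117 117 117 117]
 [117 116 112  84  47  48  54  54  55  58  68 133 167 145 118 114 116 119]
 [120 121 105  69  49  49  54  57  59  60  89 189 233 215 159 114 113 116]
 [175 129 101  57  50  53  54  58  56  64 119 202 232 233 206 141 116 112]]
1 [0.5358 0.1997] [-0.3703 -0.1042  0.3929  0.1104]
3 [0.5364 0.1992] [-0.2169 -0.2691  0.5375 -0.045   0.4929 -0.1403]
```

Emit:
move_arm(commands=[{"dz": -3, "yaw": -7}, {"dz": -6, "yaw": -14}, {"dz": -8, "yaw": -21}, {"dz": -8, "yaw": -26.2}, {"dz": -8, "yaw": -26.2}, {"dz": -8, "yaw": -26.2}], hand=0)

```text
validation failed for argument at $.co...
```

Emit:
move_arm(commands=[{"dx": 0, "dy": 0, "dz": -3, "yaw": -7}, {"dx": 0, "dy": 0, "dz": -6, "yaw": -14}, {"dx": 0, "dy": 0, "dz": -8, "yaw": -21}, {"dx": 0, "dy": 0, "dz": -8, "yaw": -26}, {"dx": 0, "dy": 0, "dz": -8, "yaw": -26}], hand=0)

```text
clock: 0.52
position: [0.2322, 0.4713, 0.3077]
orientation: [0.001, 3.14, 0.003]
ft_force: [0.0, 0.4, -0.2]
grip_width: 0.0921
finger_force: 0.0
```

Emit:
move_arm(commands=[{"dx": -2, "dy": -1.8, "dz": 0, "yaw": 0}, {"dx": -5, "dy": -4.5, "dz": 0, "yaw": 0}, {"dx": -8, "dy": -7.2, "dz": 0, "yaw": 0}, {"dx": -11, "dy": -9.9, "dz": 0, "yaw": 0}, {"dx": -14, "dy": -12.6, "dz": 0, "yaw": 0}, {"dx": -17, "dy": -15.3, "dz": 0, "yaw": 0}, {"dx": -20, "dy": -18, "dz": 0, "yaw": 0}, {"dx": -23, "dy": -20.7, "dz": 0, "yaw": 0}, {"dx": -26, "dy": -23.4, "dz": 0, "yaw": 0}, {"dx": -28.5, "dy": -25.7, "dz": 0, "yaw": 0}])

```text
clock: 1.35
position: [0.5172, 0.2105, 0.3053]
orientation: [-0.013, -3.139, 0.001]
ft_force: [0.1, -0.3, 0.3]
grip_width: 0.0919
finger_force: 0.0
```

Emit:
move_arm(commands=[{"dx": -1.2, "dy": -0.9, "dz": 0, "yaw": 0}, {"dx": -1.9, "dy": -1.5, "dz": 0, "yaw": 0}, {"dx": -1.9, "dy": -1.5, "dz": 0, "yaw": 0}, {"dx": -1.9, "dy": -1.5, "dz": 0, "yaw": 0}])

```text
clock: 1.68
position: [0.5341, 0.1984, 0.3061]
orientation: [-0.007, -3.14, -0.0]
ft_force: [0.5, -0.0, -0.4]
grip_width: 0.0918
finger_force: 0.0
```

Emit:
move_arm(commands=[{"dx": -0.1, "dy": 0, "dz": 2, "yaw": 0}, {"dx": -0.2, "dy": 0, "dz": 4, "yaw": 0}, {"dx": -0.2, "dy": 0, "dz": 6, "yaw": 0}, {"dx": -0.2, "dy": 0, "dz": 8, "yaw": 0}, {"dx": -0.2, "dy": 0, "dz": 10, "yaw": 0}, {"dx": -0.2, "dy": 0, "dz": 12, "yaw": 0}, {"dx": -0.2, "dy": 0, "dz": 13, "yaw": 0}, {"dx": -0.2, "dy": 0, "dz": 13, "yaw": 0}, {"dx": -0.2, "dy": 0, "dz": 13, "yaw": 0}])

```text
clock: 2.43
position: [0.5364, 0.1987, 0.1772]
orientation: [-0.004, -3.142, -0.0]
ft_force: [0.3, 1.0, 0.3]
grip_width: 0.0918
finger_force: 0.0
```

Run:
```python
from h import *;import cv2
print(state()["position"],state()["ft_force"])
s=read_camera("scene");cv2.imwrite("pics/s1.png",cv2.resize(s[130:270,270:400,::-1],None,fx=4,fy=4,interpolation=2))
```

```text
[0.5364 0.1987 0.1772] [0.2963 0.9574 0.2583]
```

View pics/s1.png

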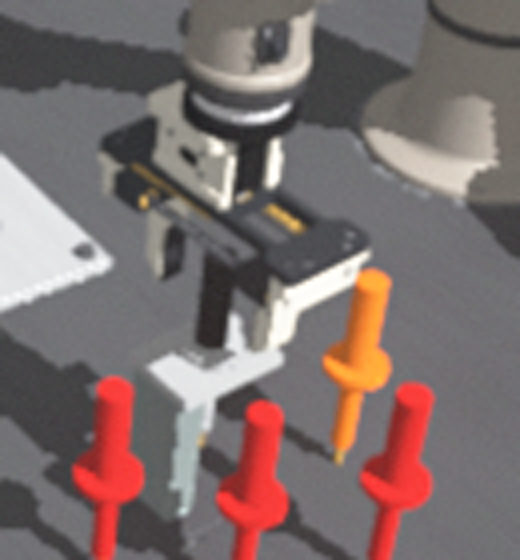

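The black handle at crop (212,300) stands between the two fingers at (170,250) and (275,315), clear of the look-alikes. I'll close the gripper on it.

Emit:
move_arm(commands=[{"dx": 0, "dy": 0, "dz": 0, "yaw": 0}, {"dx": 0, "dy": 0, "dz": 0, "yaw": 0}, {"dx": 0, "dy": 0, "dz": 0, "yaw": 0}, {"dx": 0, "dy": 0, "dz": 0, "yaw": 0}, {"dx": 0, "dy": 0, "dz": 0, "yaw": 0}, {"dx": 0, "dy": 0, "dz": 0, "yaw": 0}, {"dx": 0, "dy": 0, "dz": 0, "yaw": 0}, {"dx": 0, "dy": 0, "dz": 0, "yaw": 0}], hand=1, grip_force=40)

```text
clock: 3.15
position: [0.537, 0.1977, 0.1767]
orientation: [0.006, 3.142, 0.0]
ft_force: [0.3, 0.5, -1.0]
grip_width: 0.0432
finger_force: 0.0
```

Emit:
move_arm(commands=[{"dx": 0, "dy": 0, "dz": 0, "yaw": 0}, {"dx": 0, "dy": 0, "dz": 0, "yaw": 0}, {"dx": 0, "dy": 0, "dz": 0, "yaw": 0}, {"dx": 0, "dy": 0, "dz": 0, "yaw": 0}, {"dx": 0, "dy": 0, "dz": 0, "yaw": 0}, {"dx": 0, "dy": 0, "dz": 0, "yaw": 0}])

```text
clock: 3.65
position: [0.5369, 0.1977, 0.1766]
orientation: [-0.006, -3.141, 0.0]
ft_force: [0.2, -1.5, -0.5]
grip_width: 0.0237
finger_force: 40.0
```

Emit:
move_arm(commands=[{"dx": 0, "dy": 0, "dz": -0.5, "yaw": 0}, {"dx": 0, "dy": 0, "dz": -2, "yaw": 0}, {"dx": 0, "dy": 0, "dz": -4, "yaw": 0}, {"dx": 0, "dy": 0, "dz": -6, "yaw": 0}, {"dx": 0, "dy": 0, "dz": -8, "yaw": 0}, {"dx": 0, "dy": 0, "dz": -10, "yaw": 0}, {"dx": 0, "dy": 0, "dz": -11.5, "yaw": 0}, {"dx": 0, "dy": 0, "dz": -11.5, "yaw": 0}, {"dx": 0, "dy": 0, "dz": -11.5, "yaw": 0}])

```text
clock: 4.4
position: [0.537, 0.1978, 0.292]
orientation: [0.006, 3.14, 0.001]
ft_force: [0.2, 0.9, -3.0]
grip_width: 0.0234
finger_force: 40.0
```

```bash
cat > seam.py <<'E'
from h import *
Q=np.array([.5154,-.1648,-.0865])
# seam: x=-55 from y0 up to 5, arc about (-15,5) r40, y=45 up to x1
def path(step=.0025,y0=-72,x1=59,o=5):
    a=[(-50-o,y) for y in np.arange(y0,5,.5)]
    a+=[(-15-(35+o)*np.cos(t),5+(35+o)*np.sin(t)) for t in np.linspace(0,np.pi/2,140)]
    a+=[(x,40+o) for x in np.arange(-15,x1+.1,.5)]
    a=np.array(a)/1e3;s=np.r_[0,np.cumsum(np.hypot(*np.diff(a,axis=0).T))]
    u=np.linspace(0,s[-1],int(round(s[-1]/step))+1)
    return np.c_[np.interp(u,s,a[:,0]),np.interp(u,s,a[:,1]),u*0+.012],s[-1]
E
python3 - <<'E'
from seam import *;import cv2
print(state()["position"],state()["ft_force"])
im=read_camera("top");
P,l=path();print("len",l)
a=cv2.imread("pics/top0.png");b=cv2.imread("pics/scene0.png")
def ov(im,n,x,y,w,h,k=8):
    o=cv2.resize(im[y:y+h,x:x+w],None,fx=k,fy=k,interpolation=2)
    def d(L,c,closed=False):
        p=((proj(n,place(Q,np.array(L)))-[x,y]+.5)*k-.5).round().astype(int);cv2.polylines(o,[p],closed,c,1)
    d(P,(0,0,255))
    d(np.array([(108,115,12),(108,-115,12),(-108,-115,12),(-108,115,12)])/1e3,(255,0,0),True)
    t=np.linspace(0,np.pi/2,20)
    d(np.vstack([[(-50,-85,24),(-50,5,24)],np.c_[-15-35*np.cos(t),5+35*np.sin(t),t*0+24],[(80,40,24),(80,-85,24)]])/1e3,(0,160,0),True)
    return o
A=ov(a,"top",258,184,72,70,6)
B=ov(b,"scene",208,155,96,70,6)[:, :]
h=np.zeros((600,800,3),np.uint8)
A=cv2.resize(A,None,fx=.92,fy=.92);B=cv2.resize(B,None,fx=.68,fy=.68)
h[:A.shape[0],:A.shape[1]]=A;h[:B.shape[0],A.shape[1]:A.shape[1]+B.shape[1]]=B
cv2.imwrite("pics/ov.png",h)
E
```

```text
[0.537  0.1978 0.292 ] [ 0.2175  0.9003 -2.9543]
len 0.2138315187396876
```

View pics/ov.png

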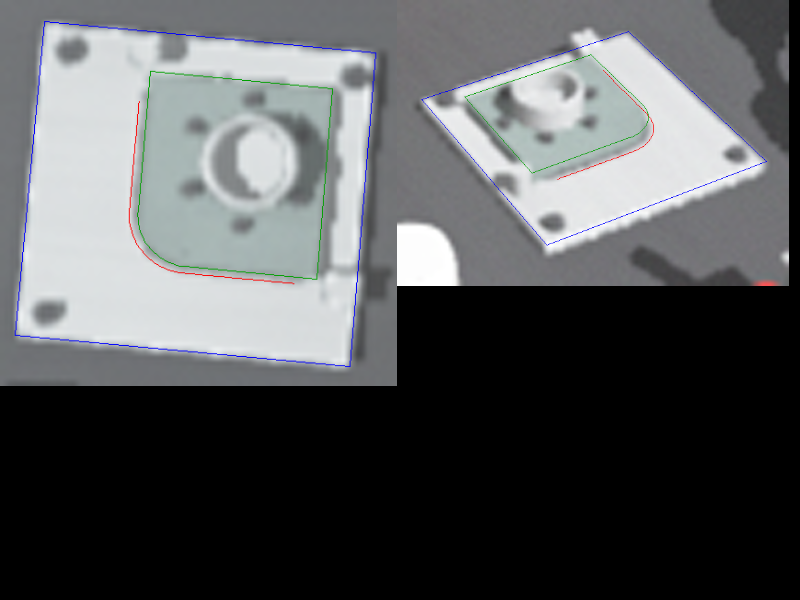

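Run:
```python
from seam import *;import cv2
crop=lambda a,x,y:(np.array(a,float)+.5)/8-.5+[x,y]
def inv(n,px,z): return least_squares(lambda q:(proj(n,place(Q,[*q,z]))-px).ravel(),[0,0]).x
print("block",inv("top",crop((510,430),256,182),.03),inv("scene",[254.1,164.8],.03))
print("stud",inv("top",crop((220,95),256,182),.037))
a=cv2.imread("pics/top0.png");b=cv2.imread("pics/scene0.png")
def c(im,x,y,w,h,k):
    im=im.astype(float)[y:y+h,x:x+w];im=np.clip((im-90)*1.6,0,255).astype(np.uint8)
    o=cv2.resize(im,None,fx=k,fy=k,interpolation=2)
    for i in range(0,w,5): cv2.putText(o,str(x+i),(i*k,10),0,.35,(0,0,255),1)
    for i in range(0,h,5): cv2.putText(o,str(y+i),(0,i*k+4),0,.35,(0,0,255),1)
    return o
m=np.vstack([np.hstack([c(a,275,184,25,18,16),c(a,305,222,25,18,16)]),np.hstack([c(b,205,175,50,35,8),c(b,240,150,50,35,8)])])
cv2.imwrite("pics/ends.png",m)
```

```text
block [-0.053 -0.101] [-0.0523 -0.0966]
stud [0.09   0.0484]
```

View pics/ends.png

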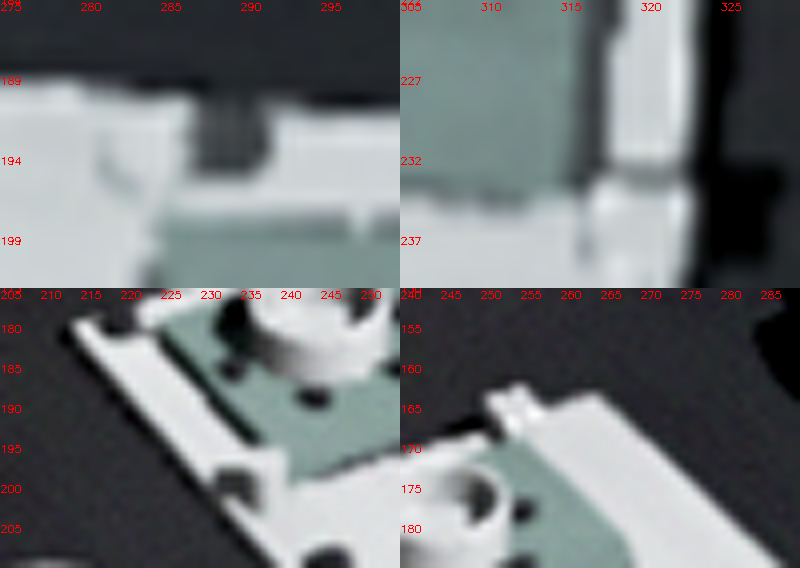

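Run:
```python
from seam import *
for x in (.084,.088,.092,.096):
    for z in (.012,.037): print(x,z,"top",proj("top",place(Q,[x,.045,z]))[0],"scene",proj("scene",place(Q,[x,.045,z]))[0])
for y in (-.095,-.099,-.103):
    for z in (.012,.03): print(y,z,"top",proj("top",place(Q,[-.055,y,z]))[0],"scene",proj("scene",place(Q,[-.055,y,z]))[0])
```

```text
0.084 0.012 top [283.2692 195.4598] scene [240.3861 200.74  ]
0.084 0.037 top [283.8133 195.1119] scene [240.2122 195.0325]
0.088 0.012 top [283.362 194.415] scene [239.3616 201.112 ]
0.088 0.037 top [283.9076 194.0493] scene [239.1767 195.4023]
0.092 0.012 top [283.4548 193.3706] scene [238.3349 201.4848]
0.092 0.037 top [284.0019 192.987 ] scene [238.1389 195.7729]
0.096 0.012 top [283.5476 192.3265] scene [237.3059 201.8584]
0.096 0.037 top [284.0961 191.9251] scene [237.099  196.1442]
-0.095 0.012 top [316.8693 235.4493] scene [254.9415 168.7544]
-0.095 0.03 top [317.6773 235.6933] scene [254.9277 164.8081]
-0.099 0.012 top [317.9221 235.548 ] scene [254.41   168.2286]
-0.099 0.03 top [318.7431 235.7933] scene [254.3925 164.2851]
-0.103 0.012 top [318.9748 235.6468] scene [253.8801 167.7044]
-0.103 0.03 top [319.8089 235.8933] scene [253.859  163.7637]
```

```bash
sed -i 's/y0=-72,x1=59/y0=-76,x1=66/' seam.py
python3 - <<'E'
from seam import *
P,l=path();W=place(Q,P);s=state()["position"];print(l,len(W),s)
print((W[0]-s)*100)
E
```

```text
0.22483151873968757 91 [0.5365 0.1977 0.2908]
[ -8.2468 -43.3463 -27.8807]
```

Emit:
move_arm(commands=[{"dx": 0.2, "dy": -1.5, "dz": 0, "yaw": 0}, {"dx": 0.8, "dy": -4.5, "dz": 0, "yaw": 0}, {"dx": 1.4, "dy": -8, "dz": 0, "yaw": 0}, {"dx": 2.1, "dy": -11.5, "dz": 0, "yaw": 0}, {"dx": 2.8, "dy": -15, "dz": 0, "yaw": 0}, {"dx": 3.5, "dy": -18.5, "dz": 0, "yaw": 0}, {"dx": 4.1, "dy": -22, "dz": 0, "yaw": 0}, {"dx": 4.8, "dy": -25.5, "dz": 0, "yaw": 0}, {"dx": 5.5, "dy": -29, "dz": 0, "yaw": 0}, {"dx": 6.2, "dy": -32.5, "dz": 0, "yaw": 0}])

```text
clock: 5.28
position: [0.4723, -0.1283, 0.2901]
orientation: [-0.006, -3.139, -0.002]
ft_force: [0.8, -0.3, -2.0]
grip_width: 0.0236
finger_force: 40.0
```

Emit:
move_arm(commands=[{"dx": 0.6, "dy": -3.5, "dz": 2, "yaw": 0}, {"dx": 1.3, "dy": -7, "dz": 4, "yaw": 0}, {"dx": 1.8, "dy": -9.8, "dz": 7, "yaw": 0}, {"dx": 2, "dy": -10.8, "dz": 10, "yaw": 0}, {"dx": 2, "dy": -10.8, "dz": 12.5, "yaw": 0}, {"dx": 2, "dy": -10.8, "dz": 13, "yaw": 0}, {"dx": 2, "dy": -10.8, "dz": 13, "yaw": 0}, {"dx": 2, "dy": -10.8, "dz": 13, "yaw": 0}])

```text
clock: 5.95
position: [0.4535, -0.2346, 0.1621]
orientation: [-0.005, -3.142, -0.0]
ft_force: [-0.2, -0.9, -1.6]
grip_width: 0.0234
finger_force: 40.0
```

Run:
```python
from seam import *;import cv2
st=state();s=st["position"];print(s,st["ft_force"],st["orientation"])
P,l=path();W=place(Q,P);print((W[0]-s)*100)
im=read_camera("scene")[:,:,::-1]; tp=read_camera("top")[:,:,::-1]
tip=s-[0,0,.0366+.0975];print("tip",tip)
for n in("scene","top"):print(n,proj(n,np.array([tip,W[0],s-[0,0,.0366],tip+[0,0,.0225]])))
x,y,w,h,k=225,125,70,70,8
o=cv2.resize(im[y:y+h,x:x+w],None,fx=k,fy=k,interpolation=2)
for i in range(0,w,10): cv2.putText(o,str(x+i),(i*k,10),0,.35,(0,0,255),1); cv2.putText(o,str(y+i),(0,i*k+4),0,.35,(0,0,255),1)
cv2.imwrite("pics/hover.png",o);cv2.imwrite("pics/hover_top.png",tp)
```

```text
[ 0.4535 -0.2346  0.1621] [-0.2096 -0.8835 -1.6338] [-0.0054 -3.1415 -0.0004]
[  0.0563  -0.115  -15.0079]
tip [ 0.4535 -0.2346  0.028 ]
scene [[257.7959 167.858 ]
 [257.4901 171.2753]
 [257.8282 145.4565]
 [257.8031 162.8384]]
top [[312.2232 235.3404]
 [311.8686 234.9801]
 [316.5742 236.7471]
 [313.1748 235.6481]]
```

View pics/hover.png

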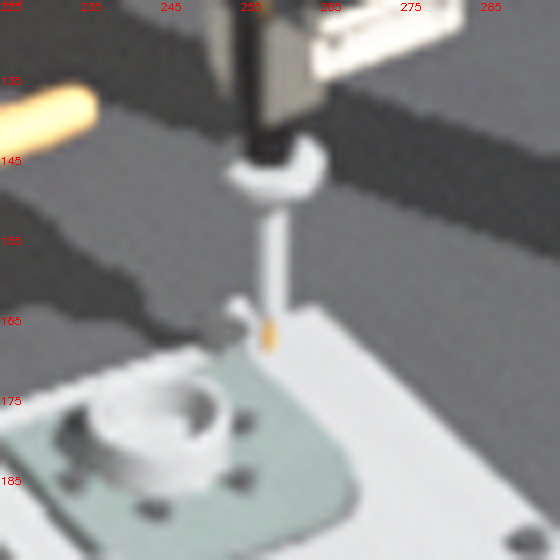

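Emit:
move_arm(commands=[{"dx": 0, "dy": -0.1, "dz": 0.5, "yaw": 0}, {"dx": 0, "dy": -0.1, "dz": 1.1, "yaw": 0}, {"dx": 0, "dy": -0.1, "dz": 1.4, "yaw": 0}, {"dx": 0, "dy": -0.1, "dz": 1.4, "yaw": 0}])

```text
clock: 6.38
position: [0.4528, -0.2355, 0.147]
orientation: [-0.006, -3.141, -0.001]
ft_force: [0.4, 0.6, -2.0]
grip_width: 0.0233
finger_force: 40.0
```

Emit:
move_arm(commands=[{"dx": 0, "dy": 0, "dz": 0.2, "yaw": 0}, {"dx": 0, "dy": 0, "dz": 0.4, "yaw": 0}, {"dx": 0, "dy": 0, "dz": 0.6, "yaw": 0}, {"dx": 0, "dy": 0, "dz": 0.8, "yaw": 0}, {"dx": 0, "dy": 0, "dz": 0.8, "yaw": 0}, {"dx": 0, "dy": 0, "dz": 0.8, "yaw": 0}])

```text
clock: 6.88
position: [0.4533, -0.236, 0.1398]
orientation: [0.006, 3.141, 0.0]
ft_force: [0.3, 0.8, 1.6]
grip_width: 0.0236
finger_force: 40.0
```

Run:
```python
from seam import *;import cv2
st=state();s=st["position"];print(s,st["ft_force"],st["orientation"])
P,l=path();W=place(Q,P);print((W[0]-s)*100)
im=read_camera("scene")[:,:,::-1]
x,y,w,h,k=230,140,60,50,12
cv2.imwrite("pics/touch.png",cv2.resize(im[y:y+h,x:x+w],None,fx=k,fy=k,interpolation=2))
# rows in tool axes (cm) relative to the start, every 2.5mm
d=(W-W[0])*100
for i in range(0,91,10): print(i,[(round(-a,2),round(b,2)) for a,b,_ in d[i+1:i+11]-d[i]])
```

```text
[ 0.4533 -0.236   0.1398] [0.2813 0.7509 1.5585] [0.0064 3.1413 0.    ]
[  0.0744   0.0198 -12.7775]
0 [(np.float64(-0.02), np.float64(0.25)), (np.float64(-0.04), np.float64(0.5)), (np.float64(-0.06), np.float64(0.75)), (np.float64(-0.09), np.float64(1.0)), (np.float64(-0.11), np.float64(1.24)), (np.float64(-0.13), np.float64(1.49)), (np.float64(-0.15), np.float64(1.74)), (np.float64(-0.17), np.float64(1.99)), (np.float64(-0.19), np.float64(2.24)), (np.float64(-0.22), np.float64(2.49))]
10 [(np.float64(-0.02), np.float64(0.25)), (np.float64(-0.04), np.float64(0.5)), (np.float64(-0.06), np.float64(0.75)), (np.float64(-0.09), np.float64(1.0)), (np.float64(-0.11), np.float64(1.24)), (np.float64(-0.13), np.float64(1.49)), (np.float64(-0.15), np.float64(1.74)), (np.float64(-0.17), np.float64(1.99)), (np.float64(-0.19), np.float64(2.24)), (np.float64(-0.22), np.float64(2.49))]
20 [(np.float64(-0.02), np.float64(0.25)), (np.float64(-0.04), np.float64(0.5)), (np.float64(-0.06), np.float64(0.75)), (np.float64(-0.09), np.float64(1.0)), (np.float64(-0.11), np.float64(1.24)), (np.float64(-0.13),
[... 1868 characters left out ...]
at64(-0.06)), (np.float64(-1.0), np.float64(-0.09)), (np.float64(-1.24), np.float64(-0.11)), (np.float64(-1.49), np.float64(-0.13)), (np.float64(-1.74), np.float64(-0.15)), (np.float64(-1.99), np.float64(-0.17)), (np.float64(-2.24), np.float64(-0.19)), (np.float64(-2.49), np.float64(-0.22))]
80 [(np.float64(-0.25), np.float64(-0.02)), (np.float64(-0.5), np.float64(-0.04)), (np.float64(-0.75), np.float64(-0.06)), (np.float64(-1.0), np.float64(-0.09)), (np.float64(-1.24), np.float64(-0.11)), (np.float64(-1.49), np.float64(-0.13)), (np.float64(-1.74), np.float64(-0.15)), (np.float64(-1.99), np.float64(-0.17)), (np.float64(-2.24), np.float64(-0.19)), (np.float64(-2.49), np.float64(-0.22))]
90 []
```

View pics/touch.png

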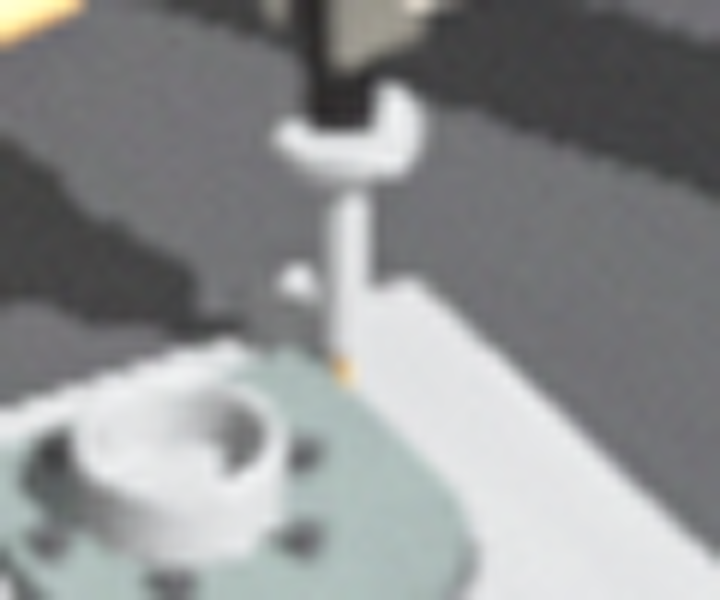

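Tip brass shows at crop (342,370), tucked in beside the cover edge and visibly pressed by a few mm (force up about 3 N). I'll start the scan.

Emit:
move_arm(commands=[{"dx": -0.03, "dy": 0.2, "dz": 0, "yaw": 0}, {"dx": -0.07, "dy": 0.45, "dz": 0, "yaw": 0}, {"dx": -0.1, "dy": 0.7, "dz": 0, "yaw": 0}, {"dx": -0.14, "dy": 0.95, "dz": 0, "yaw": 0}, {"dx": -0.18, "dy": 1.2, "dz": 0, "yaw": 0}, {"dx": -0.2, "dy": 1.45, "dz": 0, "yaw": 0}, {"dx": -0.22, "dy": 1.7, "dz": 0, "yaw": 0}, {"dx": -0.25, "dy": 1.95, "dz": 0, "yaw": 0}, {"dx": -0.27, "dy": 2.2, "dz": 0, "yaw": 0}, {"dx": -0.3, "dy": 2.49, "dz": 0, "yaw": 0}])

```text
clock: 7.77
position: [0.4563, -0.2108, 0.1397]
orientation: [0.006, 3.142, -0.0]
ft_force: [-1.0, -1.9, -0.3]
grip_width: 0.0237
finger_force: 40.0
```

```bash
cat > chk.py <<'E'
from seam import *
st=state();s=st["position"];P,l=path(.0005);W=place(Q,P)
# signed offset out from cover edge & progress
i=np.argmin(np.hypot(*(W[:,:2]-s[:2]).T));t=(W[min(i+1,len(W)-1)]-W[max(i-1,0)])[:2];t/=np.hypot(*t);d=s[:2]-W[i,:2]
print(s,st["ft_force"],"progress mm",i*.5,"outward of path mm",1e3*(-t[1]*d[0]+t[0]*d[1]))
E
python3 chk.py
```

```text
[ 0.4563 -0.2108  0.1397] [-1.0063 -1.9315 -0.2885] progress mm 25.0 outward of path mm -0.10425612639813697
```

Emit:
move_arm(commands=[{"dx": -0.02, "dy": 0.25, "dz": 0, "yaw": 0}, {"dx": -0.04, "dy": 0.5, "dz": 0, "yaw": 0}, {"dx": -0.06, "dy": 0.75, "dz": 0, "yaw": 0}, {"dx": -0.09, "dy": 1.0, "dz": 0, "yaw": 0}, {"dx": -0.11, "dy": 1.24, "dz": 0, "yaw": 0}, {"dx": -0.13, "dy": 1.49, "dz": 0, "yaw": 0}, {"dx": -0.15, "dy": 1.74, "dz": 0, "yaw": 0}, {"dx": -0.17, "dy": 1.99, "dz": 0, "yaw": 0}, {"dx": -0.19, "dy": 2.24, "dz": 0, "yaw": 0}, {"dx": -0.22, "dy": 2.49, "dz": 0, "yaw": 0}])

```text
clock: 8.6
position: [0.4586, -0.1859, 0.1397]
orientation: [-0.006, -3.142, -0.0]
ft_force: [-0.1, -2.5, -0.1]
grip_width: 0.0233
finger_force: 40.0
```

Emit:
move_arm(commands=[{"dx": -0.02, "dy": 0.25, "dz": 0, "yaw": 0}, {"dx": -0.04, "dy": 0.5, "dz": 0, "yaw": 0}, {"dx": -0.06, "dy": 0.75, "dz": 0, "yaw": 0}, {"dx": -0.09, "dy": 1.0, "dz": 0, "yaw": 0}, {"dx": -0.11, "dy": 1.24, "dz": 0, "yaw": 0}, {"dx": -0.13, "dy": 1.49, "dz": 0, "yaw": 0}, {"dx": -0.15, "dy": 1.74, "dz": 0, "yaw": 0}, {"dx": -0.17, "dy": 1.99, "dz": 0, "yaw": 0}, {"dx": -0.19, "dy": 2.24, "dz": 0, "yaw": 0}, {"dx": -0.22, "dy": 2.49, "dz": 0, "yaw": 0}])

```text
clock: 9.43
position: [0.4609, -0.161, 0.1397]
orientation: [-0.006, -3.142, -0.0]
ft_force: [-0.2, -2.1, -0.5]
grip_width: 0.0235
finger_force: 40.0
```

```bash
python3 chk.py
python3 - <<'E'
from seam import *;import cv2
im=read_camera("scene")[:,:,::-1]
x,y,w,h,k=225,140,70,60,10
o=cv2.resize(im[y:y+h,x:x+w],None,fx=k,fy=k,interpolation=2)
P,l=path();p=((proj("scene",place(Q,P))-[x,y]+.5)*k-.5).round().astype(int);cv2.polylines(o,[p],False,(0,0,255),1)
cv2.imwrite("pics/scan.png",o)
E
```

```text
[ 0.4609 -0.161   0.1397] [-0.2272 -2.0854 -0.4647] progress mm 75.0 outward of path mm -0.3594480995302969
```

View pics/scan.png

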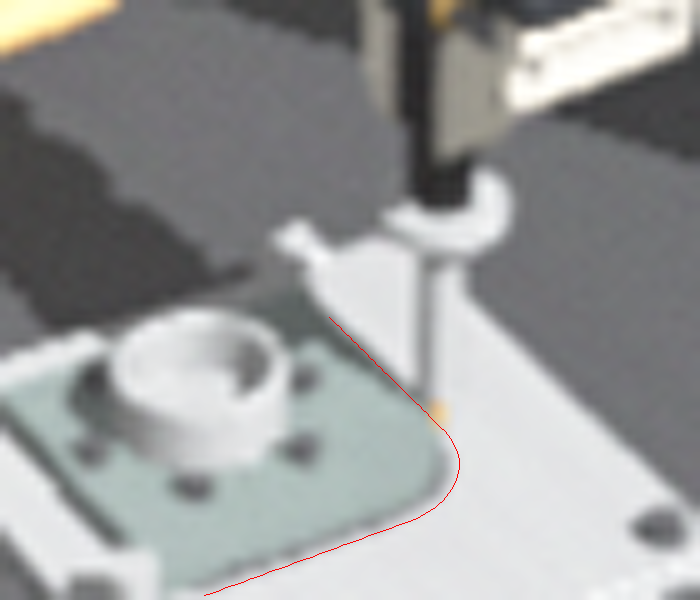

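The tip sits on the planned line at crop (436,425), beside the edge, so I'll continue round the corner.

Emit:
move_arm(commands=[{"dx": -0.01, "dy": 0.25, "dz": 0, "yaw": 0}, {"dx": -0.02, "dy": 0.5, "dz": 0, "yaw": 0}, {"dx": -0.05, "dy": 0.75, "dz": 0, "yaw": 0}, {"dx": -0.08, "dy": 1.0, "dz": 0, "yaw": 0}, {"dx": -0.13, "dy": 1.25, "dz": 0, "yaw": 0}, {"dx": -0.2, "dy": 1.49, "dz": 0, "yaw": 0}, {"dx": -0.28, "dy": 1.72, "dz": 0, "yaw": 0}, {"dx": -0.38, "dy": 1.96, "dz": 0, "yaw": 0}, {"dx": -0.49, "dy": 2.19, "dz": 0, "yaw": 0}, {"dx": -0.62, "dy": 2.4, "dz": 0, "yaw": 0}])

```text
clock: 10.32
position: [0.4671, -0.1369, 0.1396]
orientation: [-0.006, -3.141, -0.0]
ft_force: [-1.6, -1.1, 0.7]
grip_width: 0.0233
finger_force: 40.0
```

Emit:
move_arm(commands=[{"dx": -0.14, "dy": 0.21, "dz": 0, "yaw": 0}, {"dx": -0.29, "dy": 0.41, "dz": 0, "yaw": 0}, {"dx": -0.45, "dy": 0.59, "dz": 0, "yaw": 0}, {"dx": -0.63, "dy": 0.77, "dz": 0, "yaw": 0}, {"dx": -0.82, "dy": 0.94, "dz": 0, "yaw": 0}, {"dx": -1.01, "dy": 1.09, "dz": 0, "yaw": 0}, {"dx": -1.22, "dy": 1.24, "dz": 0, "yaw": 0}, {"dx": -1.43, "dy": 1.36, "dz": 0, "yaw": 0}, {"dx": -1.65, "dy": 1.48, "dz": 0, "yaw": 0}, {"dx": -1.88, "dy": 1.58, "dz": 0, "yaw": 0}])

```text
clock: 11.15
position: [0.4861, -0.1213, 0.1396]
orientation: [-0.006, -3.141, -0.001]
ft_force: [-1.7, -0.6, 0.2]
grip_width: 0.0235
finger_force: 40.0
```

```bash
python3 chk.py
```

```text
[ 0.4861 -0.1213  0.1396] [-1.675  -0.5791  0.1949] progress mm 125.5 outward of path mm 0.05040385755660447
```

Emit:
move_arm(commands=[{"dx": -0.23, "dy": 0.09, "dz": 0, "yaw": 0}, {"dx": -0.47, "dy": 0.16, "dz": 0, "yaw": 0}, {"dx": -0.72, "dy": 0.22, "dz": 0, "yaw": 0}, {"dx": -0.96, "dy": 0.26, "dz": 0, "yaw": 0}, {"dx": -1.21, "dy": 0.28, "dz": 0, "yaw": 0}, {"dx": -1.46, "dy": 0.29, "dz": 0, "yaw": 0}, {"dx": -1.71, "dy": 0.29, "dz": 0, "yaw": 0}, {"dx": -1.96, "dy": 0.27, "dz": 0, "yaw": 0}, {"dx": -2.21, "dy": 0.25, "dz": 0, "yaw": 0}, {"dx": -2.46, "dy": 0.23, "dz": 0, "yaw": 0}])

```text
clock: 11.98
position: [0.5109, -0.1193, 0.1397]
orientation: [-0.006, -3.142, -0.0]
ft_force: [-1.4, -0.6, 0.1]
grip_width: 0.0235
finger_force: 40.0
```

Emit:
move_arm(commands=[{"dx": -0.25, "dy": -0.02, "dz": 0, "yaw": 0}, {"dx": -0.5, "dy": -0.04, "dz": 0, "yaw": 0}, {"dx": -0.75, "dy": -0.06, "dz": 0, "yaw": 0}, {"dx": -1.0, "dy": -0.09, "dz": 0, "yaw": 0}, {"dx": -1.24, "dy": -0.11, "dz": 0, "yaw": 0}, {"dx": -1.49, "dy": -0.13, "dz": 0, "yaw": 0}, {"dx": -1.74, "dy": -0.15, "dz": 0, "yaw": 0}, {"dx": -1.99, "dy": -0.17, "dz": 0, "yaw": 0}, {"dx": -2.24, "dy": -0.19, "dz": 0, "yaw": 0}, {"dx": -2.49, "dy": -0.22, "dz": 0, "yaw": 0}])

```text
clock: 12.82
position: [0.5358, -0.1216, 0.1397]
orientation: [-0.006, -3.142, -0.0]
ft_force: [-2.9, -0.9, 0.1]
grip_width: 0.0235
finger_force: 40.0
```

```bash
python3 chk.py
python3 - <<'E'
from seam import *;import cv2
im=read_camera("scene")[:,:,::-1]
x,y,w,h,k=215,145,80,60,10
o=cv2.resize(im[y:y+h,x:x+w],None,fx=k,fy=k,interpolation=2)
P,l=path();p=((proj("scene",place(Q,P))-[x,y]+.5)*k-.5).round().astype(int);cv2.polylines(o,[p],False,(0,0,255),1)
cv2.imwrite("pics/scan2.png",o)
E
```

```text
[ 0.5358 -0.1216  0.1397] [-2.8694 -0.8899  0.1284] progress mm 175.5 outward of path mm -0.21725461510428115
```

View pics/scan2.png

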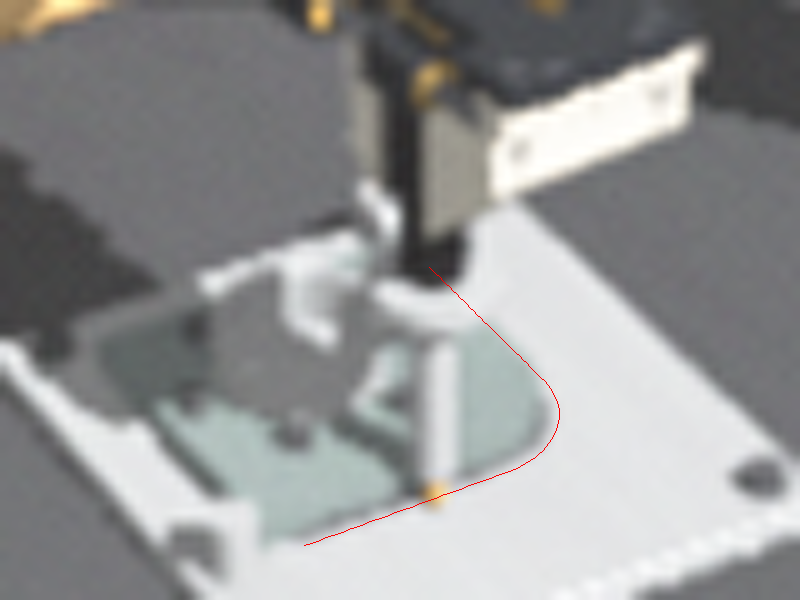

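The tip is at crop (433,503), on the line and just outside the dark bead. I'll finish the last stretch.

Emit:
move_arm(commands=[{"dx": -0.25, "dy": -0.02, "dz": 0, "yaw": 0}, {"dx": -0.5, "dy": -0.04, "dz": 0, "yaw": 0}, {"dx": -0.75, "dy": -0.06, "dz": 0, "yaw": 0}, {"dx": -1.0, "dy": -0.09, "dz": 0, "yaw": 0}, {"dx": -1.24, "dy": -0.11, "dz": 0, "yaw": 0}, {"dx": -1.49, "dy": -0.13, "dz": 0, "yaw": 0}, {"dx": -1.74, "dy": -0.15, "dz": 0, "yaw": 0}, {"dx": -1.99, "dy": -0.17, "dz": 0, "yaw": 0}, {"dx": -2.24, "dy": -0.19, "dz": 0, "yaw": 0}, {"dx": -2.49, "dy": -0.22, "dz": 0, "yaw": 0}])

```text
clock: 13.7
position: [0.5607, -0.124, 0.1397]
orientation: [0.006, 3.141, 0.0]
ft_force: [-2.4, -0.0, -0.2]
grip_width: 0.0233
finger_force: 40.0
```

Emit:
move_arm(commands=[{"dx": -0.25, "dy": -0.02, "dz": 0, "yaw": 0}, {"dx": -0.5, "dy": -0.04, "dz": 0, "yaw": 0}, {"dx": -0.75, "dy": -0.06, "dz": 0, "yaw": 0}, {"dx": -1.0, "dy": -0.09, "dz": 0, "yaw": 0}, {"dx": -1.24, "dy": -0.11, "dz": 0, "yaw": 0}, {"dx": -1.49, "dy": -0.13, "dz": 0, "yaw": 0}, {"dx": -1.74, "dy": -0.15, "dz": 0, "yaw": 0}, {"dx": -1.99, "dy": -0.17, "dz": 0, "yaw": 0}, {"dx": -2.24, "dy": -0.19, "dz": 0, "yaw": 0}, {"dx": -2.52, "dy": -0.22, "dz": 0, "yaw": 0}])

```text
clock: 14.53
position: [0.5859, -0.1262, 0.1397]
orientation: [-0.006, -3.142, -0.0]
ft_force: [-1.6, 1.0, 0.1]
grip_width: 0.024
finger_force: 40.0
```

Emit:
move_arm(commands=[{"dx": -0.1, "dy": 0, "dz": 0, "yaw": 0}, {"dx": -0.1, "dy": 0, "dz": 0, "yaw": 0}, {"dx": -0.1, "dy": 0, "dz": 0, "yaw": 0}])

```text
clock: 14.78
position: [0.587, -0.1263, 0.1398]
orientation: [0.006, 3.141, -0.0]
ft_force: [0.3, -0.4, 0.1]
grip_width: 0.0232
finger_force: 40.0
```

```bash
python3 chk.py
```

```text
[ 0.587  -0.1263  0.1398] [ 0.2884 -0.4383  0.0646] progress mm 225.0 outward of path mm -0.5054005664255666
```

Emit:
move_arm(commands=[{"dx": 0, "dy": 0, "dz": -1, "yaw": 0}, {"dx": 0, "dy": 0, "dz": -3.5, "yaw": 0}, {"dx": 0, "dy": 0, "dz": -6.5, "yaw": 0}, {"dx": 0, "dy": 0, "dz": -9.5, "yaw": 0}, {"dx": 0, "dy": 0, "dz": -12.5, "yaw": 0}, {"dx": 0.5, "dy": 2, "dz": -15, "yaw": 0}, {"dx": 0.9, "dy": 5, "dz": -15.5, "yaw": 0}, {"dx": 1.4, "dy": 8.5, "dz": -15.5, "yaw": 0}, {"dx": 1.9, "dy": 12, "dz": -15.5, "yaw": 0}, {"dx": 2.4, "dy": 15.5, "dz": -15.5, "yaw": 0}])

```text
clock: 15.62
position: [0.5628, 0.0302, 0.2956]
orientation: [0.008, 3.14, 0.001]
ft_force: [0.2, 0.3, -2.0]
grip_width: 0.0235
finger_force: 40.0
```

Emit:
move_arm(commands=[{"dx": 0.5, "dy": 3.5, "dz": 0, "yaw": 0}, {"dx": 1, "dy": 7, "dz": 0, "yaw": 0}, {"dx": 1.6, "dy": 10.5, "dz": 0, "yaw": 0}, {"dx": 2.2, "dy": 13.5, "dz": 0, "yaw": 0}, {"dx": 2.5, "dy": 16, "dz": 0, "yaw": 0}, {"dx": 2.6, "dy": 16.9, "dz": 0, "yaw": 0}, {"dx": 2.6, "dy": 16.9, "dz": 0, "yaw": 0}, {"dx": 2.6, "dy": 16.9, "dz": 0, "yaw": 0}, {"dx": 2.6, "dy": 16.9, "dz": 0, "yaw": 0}])

```text
clock: 16.37
position: [0.5382, 0.1966, 0.2948]
orientation: [0.008, 3.141, -0.001]
ft_force: [0.3, -1.1, -1.7]
grip_width: 0.0233
finger_force: 40.0
```

Run:
```python
from h import *
s=state()["position"];print(s,(np.array([.5369,.1977,.1766])-s)*100,state()["ft_force"])
```

```text
[0.5382 0.1966 0.2948] [ -0.1347   0.1053 -11.8245] [ 0.3262 -1.1368 -1.74  ]
```

Emit:
move_arm(commands=[{"dx": 0.12, "dy": 0.1, "dz": 0.5, "yaw": 0}, {"dx": 0.12, "dy": 0.1, "dz": 2, "yaw": 0}, {"dx": 0.12, "dy": 0.1, "dz": 4, "yaw": 0}, {"dx": 0.12, "dy": 0.1, "dz": 6, "yaw": 0}, {"dx": 0.12, "dy": 0.1, "dz": 8, "yaw": 0}, {"dx": 0.12, "dy": 0.1, "dz": 10, "yaw": 0}, {"dx": 0.12, "dy": 0.1, "dz": 11, "yaw": 0}, {"dx": 0.12, "dy": 0.1, "dz": 11.4, "yaw": 0}, {"dx": 0.12, "dy": 0.1, "dz": 11.4, "yaw": 0}])

```text
clock: 17.12
position: [0.5366, 0.1982, 0.1801]
orientation: [-0.008, -3.14, 0.0]
ft_force: [-0.7, -0.4, -2.4]
grip_width: 0.0233
finger_force: 40.0
```

Emit:
move_arm(commands=[{"dx": 0, "dy": 0, "dz": 0.1, "yaw": 0}, {"dx": 0, "dy": 0, "dz": 0.2, "yaw": 0}, {"dx": 0, "dy": 0, "dz": 0.3, "yaw": 0}, {"dx": 0, "dy": 0, "dz": 0.4, "yaw": 0}, {"dx": 0, "dy": 0, "dz": 0.4, "yaw": 0}, {"dx": 0, "dy": 0, "dz": 0.4, "yaw": 0}, {"dx": 0, "dy": 0, "dz": 0.4, "yaw": 0}])

```text
clock: 17.7
position: [0.5368, 0.199, 0.1769]
orientation: [0.006, 3.141, 0.0]
ft_force: [0.0, 0.4, -2.2]
grip_width: 0.0238
finger_force: 40.0
```

Emit:
move_arm(commands=[{"dx": 0, "dy": -0.05, "dz": 0.05, "yaw": 0}, {"dx": 0, "dy": -0.05, "dz": 0.1, "yaw": 0}, {"dx": 0, "dy": -0.05, "dz": 0.1, "yaw": 0}, {"dx": 0, "dy": -0.05, "dz": 0.1, "yaw": 0}])

```text
clock: 18.03
position: [0.5369, 0.1987, 0.1766]
orientation: [0.006, 3.14, 0.001]
ft_force: [-1.7, 1.2, 5.4]
grip_width: 0.0236
finger_force: 40.0
```

Seated: the force rose to about +5 N, so the collar is on the prongs. I'll release gently, partly opening first.

Emit:
move_arm(commands=[{"dx": 0, "dy": 0, "dz": 0, "yaw": 0}, {"dx": 0, "dy": 0, "dz": 0, "yaw": 0}, {"dx": 0, "dy": 0, "dz": 0, "yaw": 0}], grip_force=5)

```text
clock: 18.28
position: [0.537, 0.1986, 0.1765]
orientation: [0.006, 3.14, 0.001]
ft_force: [-2.2, 0.9, 5.4]
grip_width: 0.024
finger_force: 5.0
```

Emit:
move_arm(commands=[{"dx": 0, "dy": 0, "dz": 0, "yaw": 0}, {"dx": 0, "dy": 0, "dz": 0, "yaw": 0}, {"dx": 0, "dy": 0, "dz": 0, "yaw": 0}, {"dx": 0, "dy": 0, "dz": 0, "yaw": 0}, {"dx": 0, "dy": 0, "dz": 0, "yaw": 0}, {"dx": 0, "dy": 0, "dz": 0, "yaw": 0}, {"dx": 0, "dy": 0, "dz": 0, "yaw": 0}, {"dx": 0, "dy": 0, "dz": 0, "yaw": 0}, {"dx": 0, "dy": 0, "dz": 0, "yaw": 0}, {"dx": 0, "dy": 0, "dz": 0, "yaw": 0}], hand=0.2)

```text
clock: 19.12
position: [0.5368, 0.1984, 0.1758]
orientation: [0.006, 3.141, 0.0]
ft_force: [0.2, 0.9, 0.8]
grip_width: 0.0734
finger_force: 0.0
```

Run:
```python
from h import *;import cv2
print(state()["position"],state()["ft_force"],state()["grip_width"])
s=read_camera("scene");cv2.imwrite("pics/s2.png",cv2.resize(s[150:260,285:365,::-1],None,fx=5,fy=5,interpolation=2))
```

```text
[0.5368 0.1984 0.1758] [0.2086 0.8833 0.834 ] 0.0734043078888411
```

View pics/s2.png

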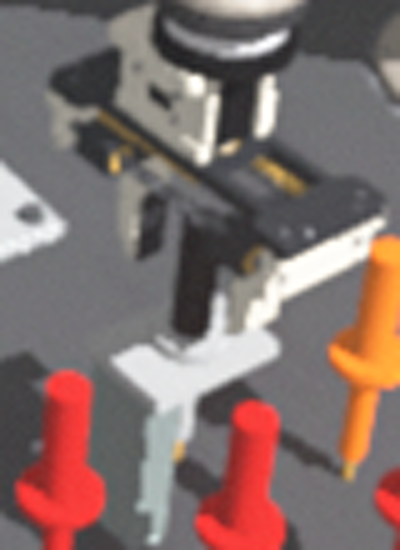

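The probe hangs upright again, handle at crop (193,285) and collar on the prongs at (195,345), with the fingers clear on both sides. I'll retreat straight up.

Emit:
move_arm(commands=[{"dx": 0, "dy": 0, "dz": -1, "yaw": 0}, {"dx": 0, "dy": 0, "dz": -3, "yaw": 0}, {"dx": 0, "dy": 0, "dz": -5, "yaw": 0}, {"dx": 0, "dy": 0, "dz": -7, "yaw": 0}, {"dx": 0, "dy": 0, "dz": -9, "yaw": 0}, {"dx": 0, "dy": 0, "dz": -11, "yaw": 0}, {"dx": 0, "dy": 0, "dz": -12, "yaw": 0}, {"dx": 0, "dy": 0, "dz": -12, "yaw": 0}, {"dx": 0, "dy": 0, "dz": -12, "yaw": 0}])

```text
clock: 19.92
position: [0.5367, 0.1984, 0.2958]
orientation: [0.006, 3.141, 0.0]
ft_force: [-0.8, -0.2, -0.4]
grip_width: 0.0733
finger_force: 0.0
```

Run:
```python
from h import *;import cv2
print(state()["position"])
s=read_camera("scene");a=cv2.imread("pics/scene0.png")[:,:,::-1]
d=np.abs(s[180:232,295:345].astype(int)-a[180:232,295:345]).max(2)
print("handle/collar dark px cols:",[np.where(s[r,312:336].max(1)<66)[0]+312 for r in (205,208,212)])
print("before:",[np.where(a[r,312:336].max(1)<66)[0]+312 for r in (205,208,212)])
print("tip/fork diff",np.abs(s[215:250,300:330].astype(int)-a[215:250,300:330]).max(2).mean())
job.sign_off()
```

```text
[0.5367 0.1984 0.2958]
handle/collar dark px cols: [array([321, 322, 323, 324, 325, 326]), array([320, 321, 322, 323, 324, 325, 326]), array([320, 321, 322, 323, 324, 325])]
before: [array([320, 321, 322, 323, 324, 325, 326]), array([320, 321, 322, 323, 324, 325]), array([319, 320, 321, 322, 323, 324, 325])]
tip/fork diff 3.58
the job is handed in; nothing more can be done
```

I ran the probe tip along the weld seam from block to stud at about 3 cm/s, lightly pressed (about 6 mm, judged from arm height and force), hung the probe back upright in the fork by its collar, and handed the job in at about 20 s.

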